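# Set the soaking trough's supply valve two turns off its stop

### The arm

A 6-joint arm with a two-finger parallel gripper is mounted at the origin on the work surface. World frame = base frame: x ahead of the robot, y to its left, z up, the work surface at z = 0. Lengths are in m, angles in rad, forces in N, time in s.
With the tool pointing down it reaches from about 0.25 to 0.775 m from the base axis. Payload 4 kg.
Tool frame: the origin (TCP) lies at the very end of the fingers, on their centre line; the grasp point (between the pads) lies 19 mm behind it; x points along the fingers, y is the direction in which the jaws open and shut, and the axes are right-handed (so a half turn about x gives the same grasp; the last joint's range is limited). The gripper opens to 94 mm and grips with 3 to 60 N. Pads are 16 mm wide; open, the fingers measure 119 mm over their backs; the gripper's body (75 mm by 177 mm) begins 78 mm behind the grasp point.
Start: joints at [-1.364, 0.087, 1.371, -0, 1.684, -0.103], TCP at [0.168, -0.524, 0.206] pointing down, gripper open.
Joint ranges: [-3.1, 3.1], [-0.76, 2.03], [0.27, 2.55], [-1.08, 4.22], [0.17, 2.65], [-2.57, 2.57]. Speed limits (rad/s): [2.79, 2.79, 3.14, 3.14, 3.14, 3.14].

### API

Orientations are given as [roll, pitch, yaw] about the fixed x, y, z axes, in that order (R = Rz(yaw) Ry(pitch) Rx(roll)).
In Python, from bench import robot gives the robot as it stands.
- The arm moves only by the tool carry_out, never from a script. Its argument "targets" is a list of rows, each a list of 5 numbers: the closure, from 0 (fully open) to 1 (shut), then the shift along the tool's x, y, z in cm, then the turn about the tool's x in degrees. In form: [[fingers, tx, ty, tz, turn], ...]. A call has 1 to 20 rows; each row shifts and turns the commanded pose from where the row before left it, along the tool's axes as they then stand; what a row does not reach is not made up. A row lasts 1/10 s, in which the tool goes at most 50 mm and 8.59 degrees, less where a joint would pass 70% of its speed; a pose out of reach is approached as far as the arm can. A call is refused whole if a number of a shift passes 5 or a number of a turn 8.59, either way. A call with a gripper value outside its range is refused whole. The fingers move at their own pace and stop on an object; the grip force is fixed at half the most. Time passes only in rows, so rows that do not move let the fingers close. It gives the time, the measured TCP pose, the force and the opening at its end, in the units of the state.
- robot.get_obs(): the state, without advancing time (a new reading comes with each control period).
- robot.snapshot(name): name is "side" or "top" or "wrist"; returns a dict with "image" (420x560x3 uint8, red, green, blue), "camera_matrix" (3x3 intrinsics, pixels), "distortion" ([k1, k2, p1, p2, k3] as OpenCV has them; the pictures are not rectified), "pose" (4x4, takes a point from camera to world coordinates). Camera axes: x right, y up, looking along -z (the intrinsics and any distortion apply to the point x, -y, -z); pixel columns grow to the right and rows downward; lengths in m; the calibration is good to about 2 mm. A picture is of the moment at which its call begins. There is no depth.
- robot.close_job(): hands the job in, once; it reports no verdict.
The state is a dict: "time": time; "joint_positions": joint angles; "qvel": joint speeds; "joint_torque": joint torques, N m; "tool_pos": TCP position; "ee_rot": TCP orientation; "wrist_force": force on the tool from outside, world axes, zero at the start; "wrist_torque": the same for the moment, N m; "width": finger opening in m.
Only numpy, scipy, OpenCV 4.12 (cv2) and the standard library are available. Lean on these libraries where they do the work, as an engineer would, in place of code of your own. Each camera call takes 0.05 s, during which the arm holds its last target. There are 200 camera calls.

### The job

The water main is still off; set the gate valve that feeds the weavers' soaking trough: take the upright black grip on the red handwheel, turn the wheel clockwise until the valve is fully shut against its stop, then back it off anticlockwise by exactly two full turns. Finish with the valve at that setting and the grip still held in the gripper, ready for the main to be opened. Leave the bottle, cup, booklet and stone where they stand.

Things in the scene. Friction and masses are not known exactly. Their poses are not given: they have to be found in the camera images.
- supply: Fixed: brass gate valve in a galvanised pipe that feeds a galvanised trough. Origin on the platform straight below the valve stem; z up. The pipe runs along this body's y axis at a height of 65 mm, from a riser at y = -150 mm to the trough's wall at y = 142 mm. The trough is 300 mm (x) by 400 mm (y), 140 mm high, open on top, and stands from y = 142 to 542 mm.
- wheel_hub (a point): Centre of the red handwheel, on the stem's upright axis, in the plane of the rim, 176 mm above the platform. The wheel lies level: rim 130 mm across, the rim bar 14 mm thick, five spokes. It does not rise. The 12 mm steel stem in the middle ends 10 mm above the rim's plane when shut and rises 4 mm per turn of opening.
- valve_wheel (a joint): Angle of the handwheel in rad: 0 = fully shut against a hard stop; grows as the wheel is turned anticlockwise seen from above (opening), 6.283 per turn, to 37.7 fully open. The valve starts 0.5 to 1.6 turns open. Packing friction is about 0.25 N m (4 to 5 N at the grip) and the wheel stays where it is left.
- grip: Upright black revolving grip on the wheel's rim, 22 mm in diameter and 65 mm long, slightly barrel-shaped. Its origin is its mid point, 58 mm from the stem axis and 219.5 mm above the platform (43.5 mm above the rim's plane); its z axis is up. It revolves freely on its own upright bolt, so a gripper can keep its heading while the grip goes round with the wheel. Its underside is 4 mm above the top of the rim.
- bottle: Bystander, loose: dark water bottle with a blue cap, 68 mm in diameter, 175 mm tall, upright; origin at the centre of its underside.
- cup: Bystander, loose: blue stoneware cup, 80 mm in diameter, 85 mm tall, upright; origin at the centre of its underside.
- booklet: Bystander, loose: green booklet lying flat, 150 by 105 by 12 mm; origin at the centre of its underside.
- stone: Bystander, loose: grey pebble, 90 mm across and 48 mm high; origin at the centre of its underside.

How it is judged:
On the way:
1. the valve is turned fully shut against its stop (value of joint valve_wheel below 0.06 rad), for 0.2 s.
At the end, for the whole second after the job is handed in: The wheel stands two turns open from its stop (12.57 rad, within 0.22 rad or about 12 degrees) and still; the grip is held between the fingers (contact over 4 N, gripping within 35 mm of its mid point); bottle, cup, booklet and stone are within 30 mm of where they were (value of joint valve_wheel between 12.346 and 12.786 rad and velocity of joint valve_wheel between -0.1 and 0.1 rad/s and contact force between the fingers and grip above 4 N and distance between the grasp point and grip below 0.035 m and distance of each of bottle, cup, booklet, stone from where it was at the start of the episode below 0.03 m); the arm keeps its last pose, push and grip.
It fails at once if the water bottle is pushed more than 30 mm or tipped over (distance of bottle from where it was at the start of the episode above 0.03 m or angle between bottle's own z axis and vertical above 0.5 rad).
It fails at once if the cup is pushed more than 30 mm or tipped over (distance of cup from where it was at the start of the episode above 0.03 m or angle between cup's own z axis and vertical above 0.5 rad).
It fails at once if the green booklet is pushed more than 30 mm or tipped over (distance of booklet from where it was at the start of the episode above 0.03 m or angle between booklet's own z axis and vertical above 0.5 rad).
It fails at once if the stone is pushed more than 30 mm or tipped over (distance of stone from where it was at the start of the episode above 0.03 m or angle between stone's own z axis and vertical above 0.5 rad).
It also fails if it takes over 59 s, if anything falls off the work surface, if the arm or the gripper's body presses on something with over 40 N, if the wrist force passes 120 N, or if a joint passes its speed limit or range.

## Working session

There is one attempt and no reset: what is moved stays moved. The work goes in short steps, Python scripts to look and compute and a tool call to move; the robot and the scene stay as the last step left them, time stands still between calls to the robot, and variables do not carry over. Pictures are saved under pics/ and viewed, about 8 in all and at most 12, crops included, and the job is handed in when it is done.

Besides the shell and the picture viewer there is one more tool, called by a JSON object that holds its "op" and its "data". carry_out: Moves the arm, as the interface text tells. Its arguments: {"type":"object","properties":{"targets":{"type":"array","items":{"type":"array","items":{"type":"number"}}}},"required":["targets"]}

```bash
mkdir -p pics; ls; python3 - <<'E'
from bench import robot
import cv2,numpy as np
np.set_printoptions(precision=4,suppress=True)
o=robot.get_obs(); print(o)
for n in ("top","side"):
    s=robot.snapshot(n); cv2.imwrite(f"pics/{n}0.png",s["image"][:,:,::-1]); print(n,s["camera_matrix"],s["distortion"],s["pose"])
E
```

```text
pics
{'time': 0.0, 'joint_positions': array([-1.3641,  0.0879,  1.3723, -0.    ,  1.6836, -0.1031]), 'qvel': array([ 0.0008,  0.0004, -0.0016, -0.0012, -0.0013,  0.0005]), 'joint_torque': array([  0.0011, -34.017 , -30.2428,   0.072 ,   0.033 ,  -0.0001]), 'tool_pos': array([ 0.1676, -0.5233,  0.2043]), 'ee_rot': array([-1.671 ,  1.5686,  1.7804]), 'wrist_force': array([-0.3428, -0.3023, -0.2355]), 'wrist_torque': array([-0.0294, -0.0115,  0.0441]), 'width': 0.09413013535165335}
top [[466.5496   0.     274.3785]
 [  0.     466.5496 210.9947]
 [  0.       0.       1.    ]] [-0.1017  0.      0.      0.      0.    ] [[-0.0485  0.9731 -0.2254  0.3901]
 [-0.9988 -0.0458  0.0172 -0.0673]
 [ 0.0064  0.226   0.9741  1.0606]
 [ 0.      0.      0.      1.    ]]
side [[466.1258   0.     280.658 ]
 [  0.     466.1258 212.8803]
 [  0.       0.       1.    ]] [-0.0529  0.      0.      0.      0.    ] [[ 0.9343  0.2059 -0.2909  0.3523]
 [-0.3562  0.5123 -0.7815 -0.7526]
 [-0.0119  0.8338  0.552   0.6406]
 [ 0.      0.      0.      1.    ]]
```

View pics/top0.png

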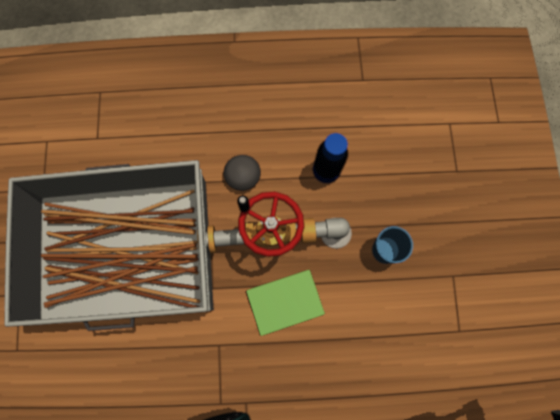

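View pics/side0.png

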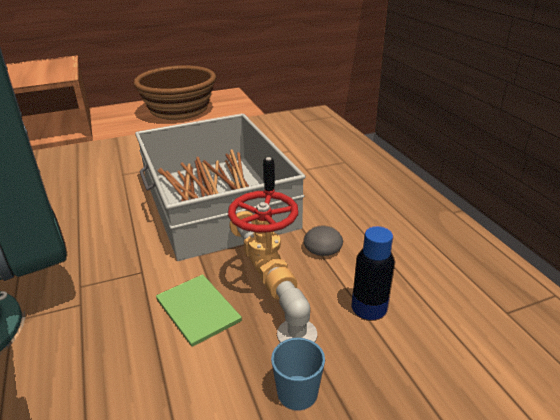

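The top view shows the wheel centred near (271,224), with the grip from about (243,199) to (246,212) and the bottle, cup, stone and booklet around it. In the side view the hub is near (263,209) and the grip runs from (269,158) to (269,190). I'll enlarge both.

```bash
python3 - <<'E'
import cv2,numpy as np
a=cv2.imread("pics/top0.png")[180:270,220:320]; b=cv2.imread("pics/side0.png")[145:235,215:315]
f=lambda i:cv2.resize(i,None,fx=4,fy=4,interpolation=cv2.INTER_CUBIC)
c=np.hstack([f(a),f(b)]); c=cv2.convertScaleAbs(c,alpha=1.6,beta=20); cv2.imwrite("pics/crop0.png",c)
E
```

```text
(no output)
```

View pics/crop0.png

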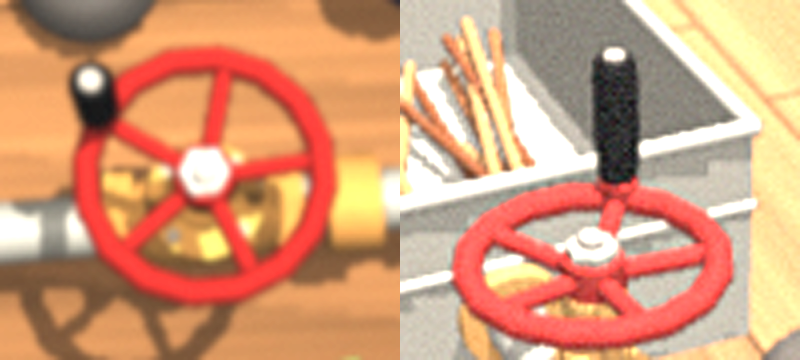

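```bash
cat > h.py <<'E'
import cv2,numpy as np
np.set_printoptions(precision=4,suppress=True)
def proj(P,s):
    T=np.linalg.inv(s["pose"]); C=(T[:3,:3]@np.atleast_2d(P).T).T+T[:3,3]
    C=C*[1,-1,-1]
    return cv2.projectPoints(C.reshape(-1,1,3),np.zeros(3),np.zeros(3),s["camera_matrix"],s["distortion"])[0].reshape(-1,2)
def ray(uv,s,z):
    p=cv2.undistortPoints(np.array([[uv]],float),s["camera_matrix"],s["distortion"])[0,0]
    d=s["pose"][:3,:3]@[p[0],-p[1],-1]; c=s["pose"][:3,3]
    return c+d*(z-c[2])/d[2]
E
python3 - <<'E'
from h import *; from bench import robot; from scipy.optimize import least_squares
t=robot.snapshot("top"); s=robot.snapshot("side")
def ext(h,c):
    a=np.linspace(0,2*np.pi,120); p=proj(np.c_[h[0]+.065*np.cos(a),h[1]+.065*np.sin(a),0*a+.176],c)
    return (p.min(0)+p.max(0))/2
def f(v):
    g=v[:2]+.058*np.array([np.cos(v[2]),np.sin(v[2])])
    return np.r_[ext(v,t)-[271.1,223.5], ext(v,s)-[263,211], proj([*g,.253],t)[0]-[242.5,200], proj([*g,.253],s)[0]-[268.5,158.2], proj([*g,.187],s)[0]-[269.5,189.5]]
h=ray((271.1,223.5),t,.176)
r=least_squares(f,[h[0],h[1],1.]); print(r.x,r.fun)
v=r.x; print("grip",v[:2]+.058*np.array([np.cos(v[2]),np.sin(v[2])]))
for n,uv,z in [("cap",(336,142),.175),("cup",(397,238),.085),("stone",(242,172),.03),("bk",(286,302),.012),("t1",(201,164),.14),("t2",(209,312),.14)]: print(n,ray(uv,t,z))
print(robot.get_obs()['tool_pos'])
R=cv2.Rodrigues(np.zeros(3))
from scipy.spatial.transform import Rotation as Ro
print(Ro.from_euler('xyz',robot.get_obs()['ee_rot']).as_matrix())
E
```

```text
[ 0.5707 -0.0753  1.0311] [-0.0838  0.3153  0.2413  0.6499 -0.0865 -0.369  -0.0849 -0.0323 -0.1799
 -0.3343]
grip [ 0.6005 -0.0256]
cap [ 0.7327 -0.2148  0.175 ]
cup [ 0.5443 -0.3436  0.085 ]
stone [ 0.7247 -0.0152  0.03  ]
bk [ 0.4248 -0.1016  0.012 ]
t1 [0.7105 0.064  0.14  ]
t2 [0.4082 0.0528 0.14  ]
[ 0.1676 -0.5235  0.2047]
[[-0.0003  0.3049 -0.9524]
 [ 0.0013 -0.9524 -0.3049]
 [-1.     -0.0014 -0.0002]]
```

{"op": "carry_out", "data": {"targets": [[0,-3,0,0,0],[0,-3,0,0,0],[0,-3,0,0,0],[0,0,-2,-3.3,0],[0,0,-2,-3.3,0],[0,0,-2,-3.3,0],[0,0,-2,-3.3,0],[0,0,-2,-3.3,0],[0,0,-2,-3.3,0],[0,0,-2,-3.3,0],[0,0,-2,-3.3,0],[0,0,-2,-3.3,0],[0,0,-2,-3.3,0],[0,0,-2,-3.3,0],[0,0,-2,-3.3,0],[0,0,-2,-3.3,0],[0,0,-2,-3.3,0],[0,0,-2,-3.3,0],[0,0,-2,-3.3,0],[0,0,-2,-3.3,0]]}}

```text
time: 2.2
tool_pos: [0.5991, -0.0276, 0.2951]
ee_rot: [0.041, 1.57, -2.791]
wrist_force: [0.4, -0.3, 0.4]
width: 0.0939
```

```bash
python3 - <<'E'
from h import *; from bench import robot
from scipy.spatial.transform import Rotation as Ro
s=robot.snapshot("wrist");cv2.imwrite("pics/w1.png",s["image"][:,:,::-1])
o=robot.get_obs(); R=Ro.from_euler('xyz',o['ee_rot']).as_matrix(); print(o['time'],o['tool_pos'],o['joint_positions'],R)
print("need tool cm",R.T@(np.array([.6005,-.0256,.206])-o['tool_pos'])*100)
print("expected grip top px",proj([.6005,-.0256,.253],s), "hub",proj([.5707,-.0753,.186],s))
E
```

```text
2.25 [ 0.6018 -0.0228  0.2934] [-0.1345  0.2073  1.0623  0.0045  1.8723  1.1218] [[ 0.0002  0.3105 -0.9506]
 [ 0.0043 -0.9506 -0.3105]
 [-1.     -0.004  -0.0015]]
need tool cm [8.7426 0.2552 0.2268]
expected grip top px [[274.2997 227.8085]] hub [[311.0853 244.3732]]
```

View pics/w1.png

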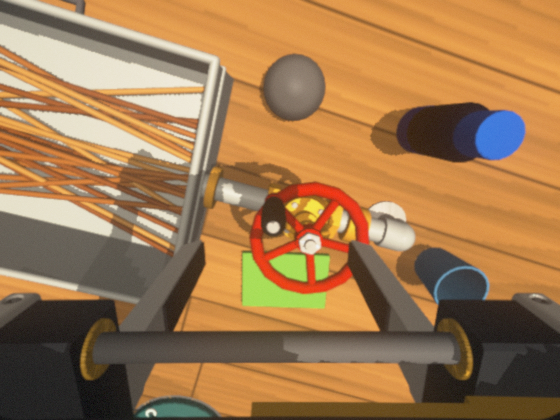

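{"op": "carry_out", "data": {"targets": [[0,0,0,0,0],[0,0,0,0,0],[0,0.7,0,0,0],[0,0.5,0,0,0],[0,0,0,0,0],[0,0,0,0,0]]}}

```text
time: 2.85
tool_pos: [0.5978, -0.0296, 0.2833]
ee_rot: [-0.125, 1.57, -2.958]
wrist_force: [-0.8, 0.6, -0.1]
width: 0.0941
```

```bash
python3 - <<'E'
from h import *; from bench import robot
from scipy.spatial.transform import Rotation as Ro
s=robot.snapshot("wrist")
o=robot.get_obs(); R=Ro.from_euler('xyz',o['ee_rot']).as_matrix(); print(o['time'],o['tool_pos'],R)
print("need tool cm",R.T@(np.array([.6005,-.0256,.206])-o['tool_pos'])*100)
E
```

```text
2.9 [ 0.598  -0.0294  0.2836] [[ 0.0001  0.3041 -0.9526]
 [-0.0001 -0.9526 -0.3041]
 [-1.      0.0001 -0.0001]]
need tool cm [ 7.7608 -0.2924 -0.3506]
```

{"op": "carry_out", "data": {"targets": [[0,0,-0.3,-0.35,0],[0,1,0,0,0],[0,1.5,0,0,0],[0,1.5,0,0,0],[0,1.5,0,0,0],[0,1.2,0,0,0],[0,1,0,0,0],[0,0,0,0,0],[0,0,0,0,0],[1,0,0,0,0],[1,0,0,0,0],[1,0,0,0,0],[1,0,0,0,0],[1,0,0,0,0],[1,0,0,0,0],[1,0,0,0,0],[1,0,0,0,0],[1,0,0,0,0]]}}

```text
time: 4.7
tool_pos: [0.6007, -0.0251, 0.2064]
ee_rot: [0.103, 1.571, -2.729]
wrist_force: [0.3, -0.1, -0.3]
width: 0.0252
```

```bash
python3 - <<'E'
from h import *; from bench import robot
s=robot.snapshot("side");c=s["image"][100:240,190:350,::-1];cv2.imwrite("pics/s1.png",cv2.resize(cv2.convertScaleAbs(c,alpha=1.5,beta=20),None,fx=4,fy=4))
o=robot.get_obs(); print(o['tool_pos'],o['wrist_force'],o['wrist_torque'],o['width'])
E
```

```text
[ 0.6006 -0.0245  0.2064] [-1.2817  6.6124  1.0224] [ 1.0386  0.1301 -0.0235] 0.02123891420796919
```

View pics/s1.png

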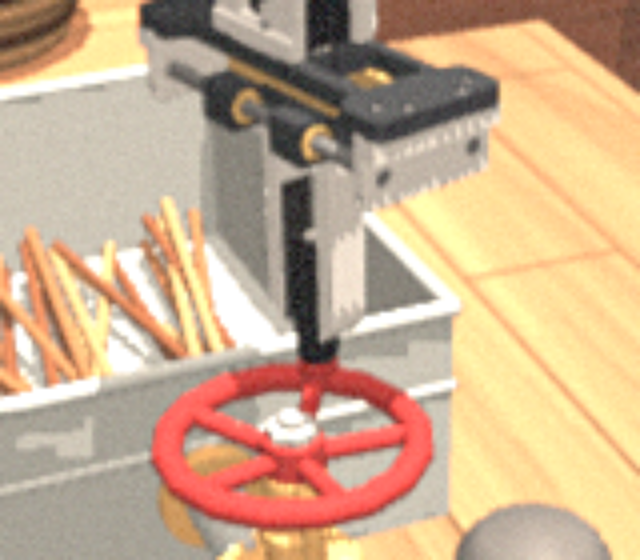

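The grip sits between the pads, with an opening of 21 mm. Next I'll work out the circle rows.

```bash
cat >> h.py <<'E'
def rows(a0,step,n,R=5.8):
    from bench import robot
    a=np.radians(a0+step*np.arange(n+1)); d=np.diff(np.c_[np.cos(a),np.sin(a)],axis=0)*R
    out=[[1,0,round(float(.3045*x-.9525*y),2),round(float(-.9525*x-.3045*y),2),0] for x,y in d]
    print(str(out).replace(' ',''))
def st(hub=(.5707,-.0753)):
    from bench import robot
    o=robot.get_obs(); d=o['tool_pos'][:2]-hub; r=np.linalg.norm(d); u=d/r; f=o['wrist_force']
    print(o['time'],o['tool_pos'],'ang',np.degrees(np.arctan2(d[1],d[0])),'r',r,'Frad',f[:2]@u,'Ftan(ccw)',-f[0]*u[1]+f[1]*u[0],'Fz',f[2],'M',o['wrist_torque'],'w',o['width'])
E
python3 -c "
from h import *
st();rows(59.4,-9,20);rows(59.4-180,-9,20)"
```

```text
4.75 [ 0.6006 -0.0245  0.2064] ang 59.553274898915326 r 0.05893477356977559 Frad 5.051061763651608 Ftan(ccw) 4.455680778172331 Fz 1.0224198412665486 M [ 1.0386  0.1301 -0.0235] w 0.02123891420796919
[[1,0,0.73,-0.55,0],[1,0,0.8,-0.43,0],[1,0,0.86,-0.3,0],[1,0,0.9,-0.16,0],[1,0,0.91,-0.02,0],[1,0,0.9,0.12,0],[1,0,0.87,0.26,0],[1,0,0.82,0.4,0],[1,0,0.75,0.52,0],[1,0,0.66,0.63,0],[1,0,0.55,0.73,0],[1,0,0.43,0.8,0],[1,0,0.3,0.86,0],[1,0,0.16,0.9,0],[1,0,0.02,0.91,0],[1,0,-0.12,0.9,0],[1,0,-0.26,0.87,0],[1,0,-0.4,0.82,0],[1,0,-0.52,0.75,0],[1,0,-0.63,0.66,0]]
[[1,0,-0.73,0.55,0],[1,0,-0.8,0.43,0],[1,0,-0.86,0.3,0],[1,0,-0.9,0.16,0],[1,0,-0.91,0.02,0],[1,0,-0.9,-0.12,0],[1,0,-0.87,-0.26,0],[1,0,-0.82,-0.4,0],[1,0,-0.75,-0.52,0],[1,0,-0.66,-0.63,0],[1,0,-0.55,-0.73,0],[1,0,-0.43,-0.8,0],[1,0,-0.3,-0.86,0],[1,0,-0.16,-0.9,0],[1,0,-0.02,-0.91,0],[1,0,0.12,-0.9,0],[1,0,0.26,-0.87,0],[1,0,0.4,-0.82,0],[1,0,0.52,-0.75,0],[1,0,0.63,-0.66,0]]
```

{"op": "carry_out", "data": {"targets": [[1,0,0.73,-0.55,0],[1,0,0.8,-0.43,0],[1,0,0.86,-0.3,0],[1,0,0.9,-0.16,0],[1,0,0.91,-0.02,0],[1,0,0.9,0.12,0],[1,0,0.87,0.26,0],[1,0,0.82,0.4,0],[1,0,0.75,0.52,0],[1,0,0,0,0],[1,0,0,0,0]]}}

```text
time: 5.85
tool_pos: [0.624, -0.0959, 0.2064]
ee_rot: [-0.561, 1.568, 2.89]
wrist_force: [-4.8, 1.8, 1.5]
width: 0.021
```

```bash
python3 -c "
from h import *
st()"
```

```text
5.85 [ 0.624  -0.0959  0.2064] ang -21.14727136429093 r 0.05716174380237511 Frad -5.124203919907981 Ftan(ccw) -0.0741215235886108 Fz 1.538510765780354 M [ 0.372   0.8585 -0.0107] w 0.021022656173094192
```

{"op": "carry_out", "data": {"targets": [[1,0,0.66,0.63,0],[1,0,0.55,0.73,0],[1,0,0.43,0.8,0],[1,0,0.3,0.86,0],[1,0,0.16,0.9,0],[1,0,0.02,0.91,0],[1,0,-0.12,0.9,0],[1,0,-0.26,0.87,0],[1,0,-0.4,0.82,0],[1,0,-0.52,0.75,0],[1,0,0,0,0],[1,0,0,0,0]]}}

```text
time: 7.05
tool_pos: [0.5504, -0.1285, 0.2064]
ee_rot: [-2.634, 1.57, 0.818]
wrist_force: [1.2, 3.9, -0.7]
width: 0.0211
```

```bash
python3 -c "
from h import *
st()"
```

```text
7.05 [ 0.5504 -0.1285  0.2064] ang -110.86934967472143 r 0.05689443513054341 Frad -4.095371131242253 Ftan(ccw) -0.26489383470598904 Fz -0.6920092729669833 M [ 0.5457 -0.2899 -0.0006] w 0.02113548276451832
```

{"op": "carry_out", "data": {"targets": [[1,0,-0.63,0.66,0],[1,0,-0.73,0.55,0],[1,0,0,0,0]]}}

```text
time: 7.35
tool_pos: [0.5347, -0.1197, 0.2064]
ee_rot: [2.573, 1.57, -0.258]
wrist_force: [2.4, 0.9, -2.2]
width: 0.0207
```

{"op": "carry_out", "data": {"targets": [[1,0,-0.8,0.43,0],[1,0,-0.86,0.3,0],[1,0,0,0,0]]}}

```text
time: 7.65
tool_pos: [0.5223, -0.1066, 0.2064]
ee_rot: [1.463, 1.57, -1.369]
wrist_force: [1.7, -0.0, -0.7]
width: 0.0211
```

{"op": "carry_out", "data": {"targets": [[1,0,-0.9,0.16,0],[1,0,-0.91,0.02,0],[1,0,0,0,0]]}}

```text
time: 7.95
tool_pos: [0.5146, -0.0901, 0.2064]
ee_rot: [0.522, 1.569, -2.31]
wrist_force: [1.0, -0.8, -0.8]
width: 0.0209
```

{"op": "carry_out", "data": {"targets": [[1,0,-0.9,-0.12,0],[1,0,-0.87,-0.26,0],[1,0,0,0,0]]}}

```text
time: 8.25
tool_pos: [0.5124, -0.0718, 0.2064]
ee_rot: [0.001, 1.568, -2.831]
wrist_force: [-1.6, -1.3, 0.1]
width: 0.021
```

{"op": "carry_out", "data": {"targets": [[1,0,-0.82,-0.4,0],[1,0,-0.75,-0.52,0],[1,0,0,0,0]]}}

```text
time: 8.55
tool_pos: [0.5161, -0.0534, 0.2064]
ee_rot: [-0.469, 1.567, 2.983]
wrist_force: [-3.5, 1.2, 1.2]
width: 0.0211
```

{"op": "carry_out", "data": {"targets": [[1,0,-0.66,-0.63,0],[1,0,-0.55,-0.73,0],[1,0,0,0,0]]}}

```text
time: 8.85
tool_pos: [0.5256, -0.037, 0.2064]
ee_rot: [-0.932, 1.567, 2.521]
wrist_force: [-3.6, 1.9, 1.6]
width: 0.021
```

{"op": "carry_out", "data": {"targets": [[1,0,-0.43,-0.8,0],[1,0,-0.3,-0.86,0],[1,0,0,0,0]]}}

```text
time: 9.15
tool_pos: [0.5397, -0.0246, 0.2064]
ee_rot: [-1.365, 1.567, 2.088]
wrist_force: [-4.4, 3.6, 1.1]
width: 0.0208
```

{"op": "carry_out", "data": {"targets": [[1,0,-0.16,-0.9,0],[1,0,-0.02,-0.91,0],[1,0,0,0,0]]}}

```text
time: 9.45
tool_pos: [0.5571, -0.0175, 0.2064]
ee_rot: [-1.899, 1.568, 1.553]
wrist_force: [-1.5, 5.1, 0.7]
width: 0.0211
```

{"op": "carry_out", "data": {"targets": [[1,0,0.12,-0.9,0],[1,0,0.26,-0.87,0],[1,0,0,0,0]]}}

```text
time: 9.75
tool_pos: [0.5756, -0.0162, 0.2064]
ee_rot: [-2.448, 1.568, 1.004]
wrist_force: [-0.3, 4.7, -0.8]
width: 0.0213
```

{"op": "carry_out", "data": {"targets": [[1,0,0.4,-0.82,0],[1,0,0.52,-0.75,0],[1,0,0,0,0]]}}

```text
time: 10.05
tool_pos: [0.5935, -0.0208, 0.2065]
ee_rot: [-2.985, 1.568, 0.467]
wrist_force: [0.8, 3.5, 0.7]
width: 0.0212
```

{"op": "carry_out", "data": {"targets": [[1,0,0.63,-0.66,0],[1,0,0.73,-0.55,0],[1,0,0,0,0]]}}

```text
time: 10.35
tool_pos: [0.609, -0.0307, 0.2064]
ee_rot: [2.769, 1.569, -0.063]
wrist_force: [0.9, 2.7, -1.5]
width: 0.021
```

{"op": "carry_out", "data": {"targets": [[1,0,0.8,-0.43,0],[1,0,0.86,-0.3,0],[1,0,0,0,0]]}}

```text
time: 10.65
tool_pos: [0.6205, -0.0449, 0.2065]
ee_rot: [1.971, 1.569, -0.862]
wrist_force: [0.1, 1.6, -0.7]
width: 0.0209
```

{"op": "carry_out", "data": {"targets": [[1,0,0.9,-0.16,0],[1,0,0.91,-0.02,0],[1,0,0,0,0]]}}

```text
time: 10.95
tool_pos: [0.6271, -0.0617, 0.2064]
ee_rot: [0.925, 1.569, -1.908]
wrist_force: [-2.0, 0.1, -0.7]
width: 0.0208
```

{"op": "carry_out", "data": {"targets": [[1,0,0.9,0.12,0],[1,0,0.87,0.26,0],[1,0,0,0,0]]}}

```text
time: 11.25
tool_pos: [0.6283, -0.0715, 0.2064]
ee_rot: [-1.733, 1.557, 1.724]
wrist_force: [-3.3, 17.6, 1.8]
width: 0.0208
```

The force jumped to 17.6 N against clockwise travel while the command ran about 7° past the measured angle. I'll push slightly more to confirm the stop.

{"op": "carry_out", "data": {"targets": [[1,0,0.4,0.1,0],[1,0,0,0,0],[1,0,0,0,0],[1,0,0,0,0]]}}

```text
time: 11.65
tool_pos: [0.6282, -0.0715, 0.2064]
ee_rot: [-1.727, 1.552, 1.735]
wrist_force: [-3.5, 24.9, 2.1]
width: 0.021
```

```bash
python3 - <<'E'
from h import *; from bench import robot
s=robot.snapshot("side");c=s["image"][100:240,190:350,::-1];cv2.imwrite("pics/s2.png",cv2.resize(cv2.convertScaleAbs(c,alpha=1.5,beta=20),None,fx=4,fy=4))
st()
E
```

```text
11.7 [ 0.6283 -0.0715  0.2064] ang 3.810900719355724 r 0.057680980185113806 Frad -1.5744171600676384 Ftan(ccw) 26.000691604553683 Fz 2.2811692412876474 M [4.1018 0.6842 0.0964] w 0.021029967398679312
```

View pics/s2.png

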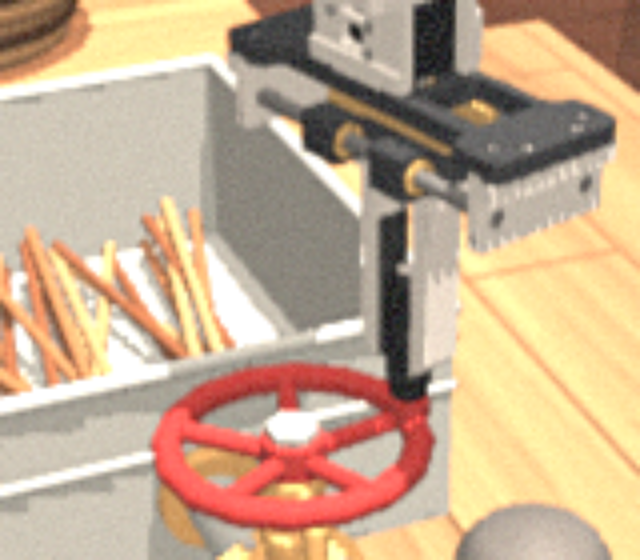

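The stop is confirmed: the angle held at 3.8° while the force rose to 26 N, and the picture shows the grip still between the pads. Now I'll back off two turns.

{"op": "carry_out", "data": {"targets": [[1,0,-1.27,-0.36,0],[1,0,-0.9,-0.12,0],[1,0,-0.91,0.02,0],[1,0,-0.9,0.16,0],[1,0,-0.86,0.3,0],[1,0,-0.8,0.43,0],[1,0,-0.73,0.55,0],[1,0,-0.63,0.66,0],[1,0,-0.52,0.75,0],[1,0,-0.4,0.82,0],[1,0,-0.26,0.87,0],[1,0,-0.12,0.9,0],[1,0,0.02,0.91,0],[1,0,0.16,0.9,0],[1,0,0.3,0.86,0],[1,0,0.43,0.8,0],[1,0,0.55,0.73,0],[1,0,0.66,0.63,0],[1,0,0.75,0.52,0],[1,0,0.82,0.4,0]]}}

```text
time: 13.7
tool_pos: [0.5125, -0.07, 0.2064]
ee_rot: [-1.754, 1.567, 1.698]
wrist_force: [-1.1, 5.3, 0.0]
width: 0.0211
```

```bash
python3 -c "
from h import *
st()"
```

```text
13.7 [ 0.5125 -0.07    0.2064] ang 174.76279545981666 r 0.058485060785722603 Frad 1.5576823912952331 Ftan(ccw) -5.222854254864335 Fz 0.03716791431637101 M [0.8816 0.1432 0.0344] w 0.02105334555379533
```

Good: commanded 176.4°, measured 174.8°. The next half turn completes turn one.

{"op": "carry_out", "data": {"targets": [[1,0,0.87,0.26,0],[1,0,0.9,0.12,0],[1,0,0.91,-0.02,0],[1,0,0.9,-0.16,0],[1,0,0.86,-0.3,0],[1,0,0.8,-0.43,0],[1,0,0.73,-0.55,0],[1,0,0.63,-0.66,0],[1,0,0.52,-0.75,0],[1,0,0.4,-0.82,0],[1,0,0.26,-0.87,0],[1,0,0.12,-0.9,0],[1,0,-0.02,-0.91,0],[1,0,-0.16,-0.9,0],[1,0,-0.3,-0.86,0],[1,0,-0.43,-0.8,0],[1,0,-0.55,-0.73,0],[1,0,-0.66,-0.63,0],[1,0,-0.75,-0.52,0],[1,0,-0.82,-0.4,0]]}}

```text
time: 15.7
tool_pos: [0.6279, -0.0811, 0.2064]
ee_rot: [0.73, 1.566, -2.105]
wrist_force: [-3.9, -4.2, 0.4]
width: 0.0211
```

{"op": "carry_out", "data": {"targets": [[1,0,-0.87,-0.26,0],[1,0,-0.9,-0.12,0],[1,0,-0.91,0.02,0],[1,0,-0.9,0.16,0],[1,0,-0.86,0.3,0],[1,0,-0.8,0.43,0],[1,0,-0.73,0.55,0],[1,0,-0.63,0.66,0],[1,0,-0.52,0.75,0],[1,0,-0.4,0.82,0],[1,0,-0.26,0.87,0],[1,0,-0.12,0.9,0],[1,0,0.02,0.91,0],[1,0,0.16,0.9,0],[1,0,0.3,0.86,0],[1,0,0.43,0.8,0],[1,0,0.55,0.73,0],[1,0,0.66,0.63,0],[1,0,0.75,0.52,0],[1,0,0.82,0.4,0]]}}

```text
time: 17.7
tool_pos: [0.5125, -0.07, 0.2064]
ee_rot: [-1.773, 1.567, 1.68]
wrist_force: [-1.0, 5.3, 0.1]
width: 0.0208
```

{"op": "carry_out", "data": {"targets": [[1,0,0.87,0.26,0],[1,0,0.9,0.12,0],[1,0,0.91,-0.02,0],[1,0,0.9,-0.16,0],[1,0,0.86,-0.3,0],[1,0,0.8,-0.43,0],[1,0,0.73,-0.55,0],[1,0,0.63,-0.66,0],[1,0,0.52,-0.75,0],[1,0,0.4,-0.82,0],[1,0,0.26,-0.87,0],[1,0,0.12,-0.9,0],[1,0,-0.02,-0.91,0],[1,0,-0.16,-0.9,0],[1,0,-0.3,-0.86,0],[1,0,-0.43,-0.8,0],[1,0,-0.55,-0.73,0],[1,0,-0.66,-0.63,0],[1,0,-0.75,-0.52,0],[1,0,-0.82,-0.4,0]]}}

```text
time: 19.7
tool_pos: [0.6279, -0.0811, 0.2064]
ee_rot: [0.731, 1.566, -2.104]
wrist_force: [-5.4, -5.0, 1.3]
width: 0.0211
```

```bash
python3 -c "
from h import *
st()"
```

```text
19.7 [ 0.6279 -0.0811  0.2064] ang -5.780609193619538 r 0.05751682357711185 Frad -4.8336087829629095 Ftan(ccw) -5.470619350328079 Fz 1.327572348245358 M [-0.7598  0.8052  0.0235] w 0.021054021410791997
```

{"op": "carry_out", "data": {"targets": [[1,0,-0.46,-0.15,0],[1,0,-0.46,-0.14,0],[1,0,0,0,0],[1,0,0,0,0],[1,0,0,0,0],[1,0,0,0,0],[1,0,0,0,0]]}}

```text
time: 20.4
tool_pos: [0.6283, -0.0705, 0.2064]
ee_rot: [0.571, 1.568, -2.262]
wrist_force: [-4.2, -2.5, 1.1]
width: 0.0205
```

```bash
python3 - <<'E'
from h import *; from bench import robot
s=robot.snapshot("side");c=s["image"][:,:,::-1];cv2.imwrite("pics/s3.png",c)
st(); print(robot.get_obs()['qvel'])
E
```

```text
20.45 [ 0.6283 -0.0705  0.2064] ang 4.733522289599842 r 0.057769423446098374 Frad -4.259787226189945 Ftan(ccw) -2.723488424357769 Fz 0.18441290672563707 M [-0.4407  0.7589 -0.0422] w 0.02102390618130439
[-0.0014 -0.0001 -0.0011 -0.001   0.0008 -0.0001]
```

View pics/s3.png

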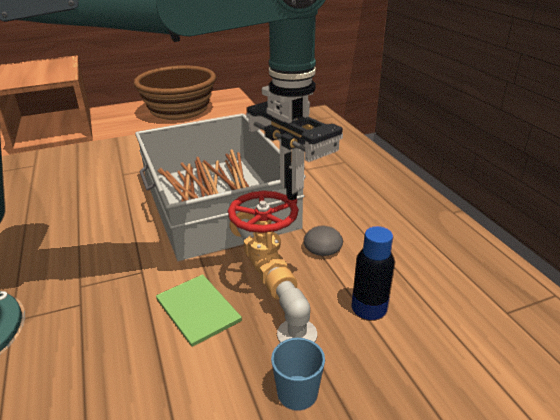

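The picture shows the grip held at about (292,180), and the bottle, cup, stone and booklet at the same pixels as at the start. The angle is about 1° past two turns and still, so I'm handing in.

```bash
python3 -c "
from bench import robot
print(robot.close_job())"
```

```text
the job is handed in; nothing more can be done
None
```

I shut the valve fully against its stop, then backed it off two full turns. The job is handed in with the grip still held in the gripper; no verdict was reported.

- **Shut:** I turned the wheel clockwise about 1.15 turns. At the stop the measured grip angle stayed at 3.8° while the push on the grip rose from about 18 to 26 N. I held it there for about 0.4 s.
- **Two turns open:** after two turns anticlockwise the grip stood at 4.7°. That is about 1° past exactly two turns, against a tolerance of about 12°. I worked the wheel angle out from the arm's measured position, since the valve joint itself can't be read.
- **Grip:** the finger opening was 21.0 mm on the 22 mm grip, about 6 mm above its mid point. The wrist force was about 5 N and the arm was still.
- **Other objects:** the bottle, cup, booklet and stone looked unmoved in the last side picture. I compared that by eye and did not measure their positions.

The job took about 20.5 s, and none of the checks disagreed.

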